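# Proof-pull a soldered peg with the spring gauge

### The job

Proof-test the copper peg just soldered onto the brass hook plate: put the pull gauge's eye sleeve over the peg, pushed fully down onto the plate with the gauge lying along the plate towards its free end. Then draw the orange grip straight out along the plate until the red proof band on the rod stands at the barrel's mouth (60 mm out, never clearly past the band), with the eye still down on the plate, and finish while holding it there, still under the pull. Leave the other tools on the bench where they are.

Things in the scene. Friction and masses are not known exactly. Their poses are not given: they have to be found in the camera images.
- plate: the work: brass hook plate (190 x 56 x 5 mm) screwed onto a plywood board (200 x 90 x 16 mm) fixed to the bench; place and heading vary. Origin: centre of the board's underside, on the bench; x runs along the plate from the peg's end to the free end, z up; brass face 21 mm above the origin. The peg stands at x = -75 mm, y = 0
- peg: copper-coloured soldered peg, upright on the brass plate and fixed to it: 10 mm diameter, 40 mm tall, the top 4 mm tapering to 6 mm. Origin: centre of its foot, on the brass face
- peg_root (a point): centre of the peg's foot on the brass face, 21 mm above the bench; axes as the plate's (z up along the peg)
- gauge: loose tubular spring pull gauge, about 0.3 kg, lying level on two feet. Origin: under mid-barrel, at the underside of feet and eye; x along it from eye to orange grip, z up. Blue round barrel 28 mm diameter, axis 18 mm up, x = -46 to 68 mm (balances near x = 15 mm); black square collars (the feet) 36 x 36 x 18 mm centred at x = -55 and 77 mm; the rod comes out of the mouth at x = 86 mm
- gauge_eye (a point): lower end, on the bore's axis, of the gauge's upright steel eye sleeve (gauge x = -85 mm, y = 0, z = 0): bore 12 mm, outside 22 mm, 32 mm tall, open at both ends. Axes as the gauge's (z up along the bore). Home on the peg it coincides with peg_root
- draw_rod (a joint): how far the gauge's rod is drawn out of the barrel, m: 0 shut, 0.085 at its stop. An inner spring pulls it back: 3 N shut, plus 1.5 N per 10 mm (12 N at the band), 0.4 N friction. Aluminium rod 12 mm thick, black line every 10 mm, red proof band 8 mm wide, hidden in the barrel at first; its middle is at the mouth at 0.060
- pull_grip (a point): middle of the waist of the orange spool grip on the rod's end, on the rod's axis, 18 mm above the gauge's underside, at gauge x = 114 mm when shut (plus the rod's travel). Waist 18 mm diameter, 34 mm long, between 28 mm flanges. With the eye home and the gauge along the plate it is 39 mm above the bench, clear of the board's end
- caliper: bystander, not to be disturbed: digital caliper lying flat, 235 x 80 x 16 mm, black head on a steel beam. Origin: about the middle of its footprint, on the bench.
- pliers: bystander, not to be disturbed: flat-nose pliers with red handles lying flat, 150 mm long. Origin: about the middle of its footprint, on the bench.
- flux_bottle: bystander, not to be disturbed: small amber bottle with a black cap, 42 mm across, 75 mm tall, standing. Origin: about the middle of its footprint, on the bench.
- bench_block: bystander, not to be disturbed: bright steel bench block, 64 x 64 x 20 mm. Origin: about the middle of its footprint, on the bench.
- ring_clamp: bystander, not to be disturbed: wooden ring clamp lying flat, 120 x 37 x 29 mm. Origin: about the middle of its footprint, on the bench.
- scriber: bystander, not to be disturbed: aluminium scriber lying flat, 150 mm long, 10 mm thick. Origin: about the middle of its footprint, on the bench.
- saw: bystander, not to be disturbed: piercing saw lying flat, 160 mm frame with a wooden handle, 250 x 95 x 23 mm. Origin: about the middle of its footprint, on the bench.
Not all that is in view belongs to the job. There is more than one size of the gauge; the one meant has the size given above.

How it is judged:
On the way:
1. the gauge's eye is fully down over the peg, the rod still in (horizontal distance between gauge_eye and peg_root below 0.004 m and z of gauge_eye in the frame of peg_root below 0.004 m and value of joint draw_rod below 0.01 m), for 0.2 s.
At the end, for the whole second after the job is handed in: The orange grip is gripped (over 3 N) and still, rod 56 to 64 mm out; the eye is over the peg (within 4 mm of its axis) and down on the plate (within 4 mm); the peg carries over 5 N; the grip is past the plate's free end, within 70 mm of its centre line (horizontal distance between gauge_eye and peg_root below 0.004 m and z of gauge_eye in the frame of peg_root below 0.004 m and value of joint draw_rod between 0.056 and 0.064 m and contact force between gauge and peg above 5 N and contact force between the fingers and draw_rod above 3 N and y of pull_grip in the frame of plate between -0.07 and 0.07 m and x of pull_grip in the frame of plate above 0.1 m and linear speed of gauge below 0.02 m/s and velocity of joint draw_rod between -0.01 and 0.01 m/s); the arm keeps its last pose, push and grip.
It fails at once if the rod is pulled out past the proof band (beyond 70 mm): the joint is overloaded (value of joint draw_rod above 0.07 m).
It fails at once if another tool on the bench is shifted by more than 30 mm (distance of any of caliper, pliers, flux_bottle, bench_block, ring_clamp, scriber, saw from where it was at the start of the episode above 0.03 m).
It also fails if it takes over 48 s, if anything falls off the work surface, if the arm or the gripper's body presses on something with over 40 N, if the wrist force passes 120 N, or if a joint passes its speed limit or range.

### The arm

A 7-joint arm with a two-finger parallel gripper is mounted at the origin on the work surface. World frame = base frame: x ahead of the robot, y to its left, z up, the work surface at z = 0. Lengths are in m, angles in rad, forces in N, time in s.
With the tool pointing down it reaches from about 0.4 to 0.9 m from the base axis. Payload 5.5 kg.
Tool frame: the origin (TCP) lies midway between the tips of the shut fingers; the grasp point (between the pads) lies 19 mm behind it; z points along the fingers, y is the line along which they close (so a half turn about z gives the same grasp; the last joint's range is limited). The gripper opens to 85 mm and grips with 20 to 120 N. Pads are 22 mm wide; open, the fingers measure 114 mm over their backs; the gripper's body (76 mm by 85 mm) begins 54 mm behind the grasp point. The pads swing forward as they close: fully open they stand 13 mm farther back than shut.
Start: joints at [1.53, 0.501, -0.427, 1.55, 0.221, 1.138, -0.21], TCP at [0.194, -0.62, 0.231] pointing down, gripper open.
Joint ranges: [-2.88, 2.88], [-0.31, 2.03], [-1.54, 1.56], [0.2, 2.42], [-1.41, 4.55], [0.19, 2.02], [-2.57, 2.57]. Speed limits (rad/s): [2.57, 2.57, 3.14, 3.14, 3.14, 3.14, 3.14].

### API

Orientations are given as a unit quaternion [x, y, z, w].
In Python, from station import env gives the robot as it stands.
- The arm moves only by the tool apply_moves, never from a script. Its argument "moves" is one flat list of numbers, 5 for each row, row after row: the finger opening in m, from 0 to 0.0854, then the shift along the world's x, y, z in m, then the turn about the world's z in degrees. A call has 1 to 12 rows; each row shifts and turns the commanded pose from where the row before left it; what a row does not reach is not made up. A row lasts 1/8 s, in which the tool goes at most 62.5 mm and 10.7 degrees, less where a joint would pass 70% of its speed; a pose out of reach is approached as far as the arm can. A call is refused whole if a number of a shift passes 0.0625 or a number of a turn 10.7, either way. A call with a gripper value outside its range is refused whole. The fingers move at their own pace and stop on an object; "newtons" is the grip in N (left out, the last holds). Time passes only in rows, so rows that do not move let the fingers close. It gives the time, the measured TCP pose, the force, the opening and the grip force at its end, in the units of the state.
- env.get_state(): the state, without advancing time (a new reading comes with each control period).
- env.get_image(name): name is "scene" or "side" or "wrist"; returns a dict with "img" (384x512x3 uint8, red, green, blue), "range_z" (384x512 float32, m along the optical axis (not along the pixel's ray), 0 where there is no reading), "intrinsics" (3x3 intrinsics, pixels), "world_to_cam" (4x4, takes a point from world to camera coordinates). Camera axes: x right, y down, z forward; pixel columns grow to the right and rows downward; lengths in m; the calibration is good to about 2 mm. A picture is of the moment at which its call begins.
- env.finish_job(): hands the job in; it is judged then, once.
The state is a dict: "time": time; "joint_pos": joint angles; "dq": joint speeds; "joint_efforts": joint torques, N m; "tcp_pos": TCP position; "orientation": TCP orientation; "ft_force": force on the tool from outside, world axes, zero at the start; "ft_torque": the same for the moment, N m; "grip_width": finger opening in m; "finger_force": force on a finger pad.
Only numpy, scipy, OpenCV 4.12 (cv2) and the standard library are available. Lean on these libraries where they do the work, as an engineer would, in place of code of your own. Each camera call takes 0.05 s, during which the arm holds its last target. There are 200 camera calls.

## Working session

There is one attempt and no reset: what is moved stays moved. The work goes in short steps, Python scripts to look and compute and a tool call to move; the robot and the scene stay as the last step left them, time stands still between calls to the robot, and variables do not carry over. Pictures are saved under pics/ and viewed, at most 12 in all, crops included, and the job is handed in when it is done.

Besides the shell and the picture viewer there is one more tool, called after "Call:" as a command line: name --argument value ..., lists and objects as JSON in quotes. apply_moves: Moves the arm, as the interface text tells. Its arguments: {"type":"object","properties":{"moves":{"type":"array","items":{"type":"number"}},"newtons":{"type":"number"}},"required":["moves"]}

```bash
mkdir -p pics; ls
cat > h.py <<'E'
from station import env
import numpy as np, cv2
def shot(name,tag):
    d=env.get_image(name); np.savez('pics/'+tag+'.npz',**d)
    cv2.imwrite('pics/'+tag+'.png',d['img'][:,:,::-1]); return d
def load(tag): return np.load('pics/'+tag+'.npz')
def world(d):
    K=d['intrinsics'];z=d['range_z'];v,u=np.mgrid[:z.shape[0],:z.shape[1]]
    p=np.stack([(u-K[0,2])*z/K[0,0],(v-K[1,2])*z/K[1,1],z,np.ones_like(z)],-1)
    return (p@np.linalg.inv(d['world_to_cam']).T)[...,:3]
E
python3 - <<'E'
from h import *
a=shot('scene','s0');b=shot('side','d0')
cv2.imwrite('pics/both.png',cv2.resize(np.vstack([a['img'],b['img']])[:,:,::-1],(448,600)) if 0 else a['img'][:,:,::-1])
for d in(a,b): print(np.linalg.inv(d['world_to_cam']).round(3).tolist(), d['intrinsics'][0,0])
s=env.get_state();print(s)
E
```

```text
pics
[[0.783, 0.471, -0.407, 0.95], [0.623, -0.602, 0.5, -0.613], [-0.009, -0.645, -0.764, 0.854], [0.0, 0.0, 0.0, 1.0]] 378.31588206029846
[[0.976, -0.172, 0.134, 0.401], [-0.218, -0.749, 0.625, -0.785], [-0.008, -0.639, -0.769, 0.931], [0.0, 0.0, 0.0, 1.0]] 383.28856682716474
{'time': 0.1, 'joint_pos': array([ 1.5301934 ,  0.5017926 , -0.42679626,  1.55131191,  0.22078202,
        1.13833845, -0.21035037]), 'dq': array([-4.56707998e-04, -7.25761330e-04, -2.36113596e-04, -2.56819429e-03,
       -1.51168333e-03, -8.45017794e-05, -8.45082545e-04]), 'joint_efforts': array([-1.04241661e-02, -5.70806658e+01, -5.83815873e+00, -2.81747603e+01,
        1.04746330e-02,  5.52774160e-03,  7.22345771e-05]), 'tcp_pos': array([ 0.19422046, -0.61964988,  0.2303519 ]), 'orientation': array([ 9.88486714e-01,  1.51305009e-01, -9.78029414e-05, -8.95401374e-04]), 'ft_force': array([ 0.33483705,  0.32633227, -0.30520129]), 'ft_torque': array([ 0.02580052, -0.0351498 ,  0.03647008]), 'finger_force': 0.0, 'grip_width': 0.08533523888772122}
```

View pics/s0.png

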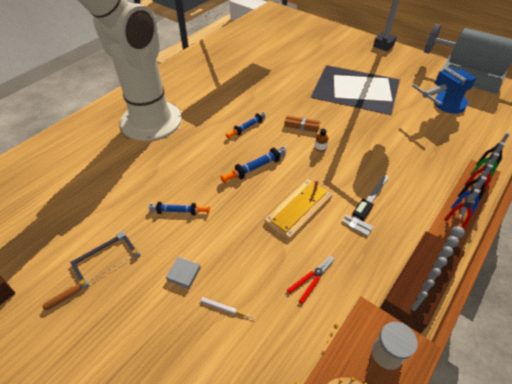

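View pics/d0.png

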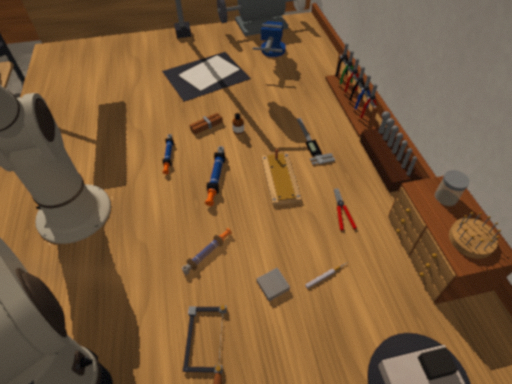

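The scene view shows three blue gauges at about (246,126), (255,164) and (180,209). The plate is at (300,208) with its peg near (316,188). I'll measure the gauges to tell which size is meant.

Run:
```python
from h import *
for tag in('s0','d0'):
    d=load(tag);P=world(d);hsv=cv2.cvtColor(d['img'],cv2.COLOR_RGB2HSV)
    print(tag)
    ok=(P[...,2]>-.01)&(P[...,2]<.09)&(np.hypot(P[...,0],P[...,1])<1)&(d['range_z']>0)
    for nm,lo,hi in(('blue',(105,130,50),(125,255,255)),('orange',(5,215,170),(13,255,255)),('brass',(21,170,120),(28,255,255))):
        m=(cv2.inRange(hsv,lo,hi)>0)&ok
        n,l,st,c=cv2.connectedComponentsWithStats(m.astype(np.uint8))
        for i in range(1,n):
            if st[i,4]<25: continue
            q=P[l==i]; r=cv2.minAreaRect((q[:,:2]*1000).astype(np.float32))
            print(nm,st[i,4],c[i].round(),'mean',q.mean(0).round(3),'z95',np.percentile(q[:,2],[5,50,97]).round(3),'rect',[np.round(x) for x in r])
```

```text
s0
blue 82 [249. 123.] mean [0.301 0.182 0.02 ] z95 [0.015 0.02  0.026] rect [array([301., 179.]), array([90., 16.]), np.float64(85.0)]
blue 31 [272. 156.] mean [0.462 0.095 0.026] z95 [0.017 0.027 0.032] rect [array([462.,  95.]), array([15., 21.]), np.float64(58.0)]
blue 157 [258. 162.] mean [0.446 0.045 0.027] z95 [0.018 0.028 0.033] rect [array([445.,  45.]), array([75., 22.]), np.float64(71.0)]
blue 103 [176. 208.] mean [ 0.371 -0.236  0.02 ] z95 [0.014 0.02  0.025] rect [array([ 370., -235.]), array([55., 13.]), np.float64(34.0)]
orange 45 [229. 175.] mean [ 0.41  -0.052  0.026] z95 [0.022 0.026 0.031] rect [array([407., -51.]), array([43., 19.]), np.float64(79.0)]
orange 38 [203. 209.] mean [ 0.433 -0.19   0.018] z95 [0.012 0.019 0.023] rect [array([ 433., -190.]), array([35., 10.]), np.float64(26.0)]
brass 543 [298. 205.] mean [ 0.635 -0.014  0.02 ] z95 [0.018 0.02  0.023] rect [array([636.,  -5.]), array([171.,  55.]), np.float64(86.0)]
brass 79 [319. 193.] mean [0.657 0.06  0.02 ] z95 [0.018 0.02  0.022] rect [array([657.,  57.]), array([24., 46.]), np.float64(6.0)]
d0
blue 57 [168. 148.] mean [0.299 0.191 0.024] z95 [0.021 0.024 0.028] rect [array([299., 191.]), array([71., 13.]), np.float64(83.0)]
blue 105 [216. 170.] mean [0.442 0.048 0.033] z95 [0.028 0.033 0.037] rect [array([442.,  50.]), array([71., 20.]), np.float64(70.0)]
orange 33 [209. 196.] mean [ 0.405 -0.049  0.03 ] z95 [0.026 0.029 0.035] rect [array([405., -51.]), array([40., 11.]), np.float64(77.0)]
```

The middle gauge is the right one: its barrel top is about 32 mm up and the other two are smaller. Its heading is about -108°, and the plate's is about -94°. Next I'll move above it for a close look.

Call:
apply_moves --moves '[0.085, 0.0215, 0.054, 0.004, 4.6, 0.085, 0.0215, 0.054, 0.004, 4.6, 0.085, 0.0215, 0.054, 0.004, 4.6, 0.085, 0.0215, 0.054, 0.004, 4.6, 0.085, 0.0215, 0.054, 0.004, 4.6, 0.085, 0.0215, 0.054, 0.004, 4.6, 0.085, 0.0215, 0.054, 0.004, 4.6, 0.085, 0.0215, 0.054, 0.004, 4.6, 0.085, 0.0215, 0.054, 0.004, 4.6, 0.085, 0.0215, 0.054, 0.004, 4.6, 0.085, 0.0215, 0.054, 0.004, 4.6, 0.085, 0.0215, 0.054, 0.004, 4.6]'

```text
time: 1.6
tcp_pos: [0.4527, 0.0291, 0.2795]
orientation: [0.805, 0.593, -0.0, 0.001]
ft_force: [0.3, -0.5, 0.1]
grip_width: 0.0845
finger_force: 0.0
```

Call:
apply_moves --moves '[0.085, 0, 0, 0, 0, 0.085, 0, 0, 0, 0, 0.085, 0, 0, 0, 0]'

```text
time: 1.98
tcp_pos: [0.4519, 0.0261, 0.2789]
orientation: [0.807, 0.591, -0.001, 0.0]
ft_force: [0.2, -0.9, 0.1]
grip_width: 0.0851
finger_force: 0.0
```

Run:
```python
from h import *
d=shot('wrist','w1');print(np.linalg.inv(d['world_to_cam']).round(3).tolist(), d['intrinsics'][0,0])
```

```text
[[0.953, -0.291, -0.08, 0.473], [-0.302, -0.921, -0.248, 0.09], [-0.001, 0.261, -0.965, 0.42], [0.0, 0.0, 0.0, 1.0]] 292.71258867039563
```

View pics/w1.png

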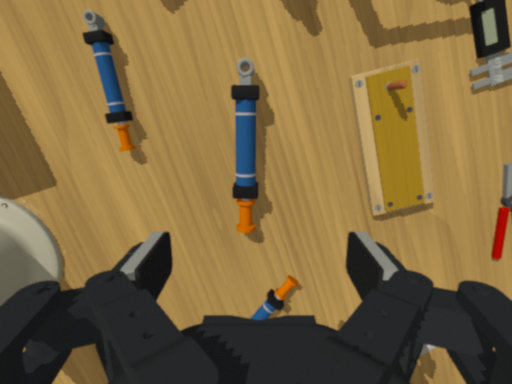

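The wrist view shows the whole gauge, with the eye at (245,68) and the grip at (246,215). It also shows the brass plate, with the peg leaning in perspective at (397,86) and the free end at the bottom. Now I'll measure both.

```bash
cat > meas.py <<'E'
from h import *
def plane_pt(d,u,v,z):
    T=np.linalg.inv(d['world_to_cam']);K=d['intrinsics']
    r=T[:3,:3]@np.array([(u-K[0,2])/K[0,0],(v-K[1,2])/K[1,1],1.]);return (T[:3,3]+r*(z-T[2,3])/r[2])
def measure(d,box_g,box_p):
    P=world(d);hsv=cv2.cvtColor(d['img'],cv2.COLOR_RGB2HSV)
    def sel(b,lo,hi):
        m=cv2.inRange(hsv,lo,hi);k=np.zeros_like(m);k[b[1]:b[3],b[0]:b[2]]=1;return (m*k)>0
    def line(m): # undistort silhouettes: project px midline to plane
        v,u=np.nonzero(m);return u,v
    if box_g:
        b=sel(box_g,(105,100,30),(125,255,255));o=sel(box_g,(3,180,90),(15,255,255))
        def mid(m,z):
            pts=[]
            for v in np.unique(np.nonzero(m)[0]):
                u=np.nonzero(m[v])[0]
                if len(u)>6: pts.append(plane_pt(d,(u.min()+u.max())/2,v,z)[:2])
            return np.array(pts)
        q=mid(b,.018+box_g[4]); vx,vy,cx,cy=cv2.fitLine(q.astype(np.float32),cv2.DIST_HUBER,0,.01,.01).ravel()
        print('barrel ends(axis plane)',q[0].round(4),q[-1].round(4),'heading',np.degrees(np.arctan2(vy,vx)).round(2),'pt',cx,cy)
        og=mid(o,.018+box_g[4]);print('orange ends',og[0].round(4),og[-1].round(4),'ctr from range',P[o].mean(0).round(4))
        print('blue z',np.percentile(P[b][:,2],[50,97]).round(4))
    if box_p:
        s=sel(box_p,(20,150,60),(30,255,255));v,u=np.nonzero(s)
        n,l,st,c=cv2.connectedComponentsWithStats(s.astype(np.uint8));i=1+st[1:,4].argmax();v,u=np.nonzero(l==i)
        q=np.array([plane_pt(d,a,bb,.021)[:2] for a,bb in zip(u,v)])
        r=cv2.minAreaRect((q*1000).astype(np.float32));print('brass rect',r,'z',np.median(P[l==i][:,2]))
        x0,y0,x1,y1=box_p[:4];Q=P[y0:y1,x0:x1].reshape(-1,3);k=Q[Q[:,2]>.032]
        if box_p[4]:print('peg pts',len(k),k.mean(0).round(4),k.min(0).round(4),k.max(0).round(4)); t=k[k[:,2]>.055];print('top',len(t),t.mean(0).round(4) if len(t) else '')
E
python3 - <<'E'
from meas import *
d=load('w1');measure(d,(220,50,275,240,0),(350,55,440,220,1))
print('eye px->top ring z.032',plane_pt(d,245.5,68,.032).round(4))
g=cv2.cvtColor(d['img'],cv2.COLOR_RGB2BGR)
cv2.imwrite('pics/w1c.png',np.hstack([cv2.resize(g[50:130,220:280],None,fx=6,fy=6,interpolation=2),cv2.resize(g[60:140,370:430],None,fx=6,fy=6,interpolation=2)]))
E
```

```text
barrel ends(axis plane) [0.4606 0.1066] [ 0.4215 -0.0053] heading 72.3 pt 0.44041252 0.048760325
orange ends [ 0.4168 -0.0241] [ 0.4048 -0.0725] ctr from range [ 0.4116 -0.0463  0.0264]
blue z [0.0291 0.0326]
brass rect ((637.583251953125, -9.169082641601562), (189.6809539794922, 56.33700942993164), 86.61334228515625) z 0.01995768016203464
peg pts 184 [0.5904 0.0731 0.1613] [0.4734 0.0609 0.0329] [0.6475 0.0901 0.4205]
top 116 [0.5618 0.0772 0.23  ]
eye px->top ring z.032 [0.4719 0.1412 0.032 ]
```

View pics/w1c.png

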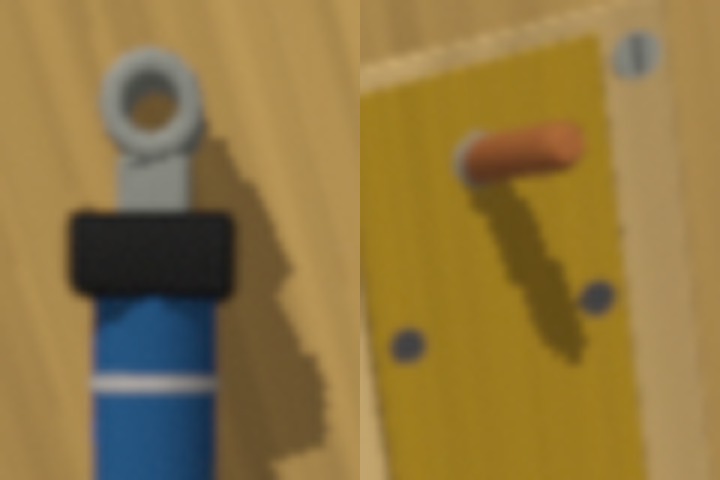

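Call:
apply_moves --moves '[0.085, -0.003, 0.005, -0.05, 0, 0.085, -0.003, 0.005, -0.06, 0, 0.085, -0.003, 0.005, -0.06, 0, 0.085, -0.003, 0.005, -0.045, 0, 0.085, 0, 0, 0, 0, 0.085, 0, 0, 0, 0]'

```text
time: 2.78
tcp_pos: [0.4417, 0.0474, 0.0657]
orientation: [0.806, 0.592, 0.001, 0.001]
ft_force: [0.0, -0.6, 1.2]
grip_width: 0.085
finger_force: 0.0
```

Run:
```python
from meas import *
d=load('w1')
for u,v,z in((388.8,87,.021),(404,84,.061)): print(plane_pt(d,u,v,z).round(4))
```

```text
[0.6414 0.0649 0.021 ]
[0.642  0.0654 0.061 ]
```

Call:
apply_moves --moves '[0.085, -0.0015, 0, -0.03, 0, 0.085, 0, 0, -0.03, 0, 0.085, 0, 0, -0.002, 0, 0.085, 0, 0, 0, 0, 0, 0, 0, 0, 0, 0, 0, 0, 0, 0, 0, 0, 0, 0, 0, 0, 0, 0, 0, 0, 0, 0, 0, 0, 0, 0, 0, 0, 0, 0]' --newtons 60

```text
time: 4.03
tcp_pos: [0.4393, 0.0477, 0.0029]
orientation: [0.806, 0.592, 0.0, 0.0]
ft_force: [-2.3, -0.1, 9.8]
grip_width: 0.0265
finger_force: 58.4
```

Call:
apply_moves --moves '[0, 0, 0, 0.02, 0, 0, 0, 0, 0.04, 0, 0, 0, 0, 0.04, 0, 0, 0, 0, 0, 0, 0, 0, 0, 0, 0]' --newtons 80

```text
time: 4.65
tcp_pos: [0.4381, 0.0471, 0.1015]
orientation: [0.806, 0.592, -0.001, -0.0]
ft_force: [-1.0, -0.5, -3.5]
grip_width: 0.0256
finger_force: 79.5
```

Run:
```python
from h import *
d=shot('wrist','w2');s=env.get_state();print(s['tcp_pos'],s['orientation'],s['grip_width'],s['ft_force'])
```

```text
[0.43772483 0.04724641 0.1011222 ] [ 8.05978476e-01  5.91943659e-01 -1.05146657e-03 -5.43196848e-04] 0.02564434155122396 [-0.62608728 -0.15296165 -3.43824354]
```

View pics/w2.png

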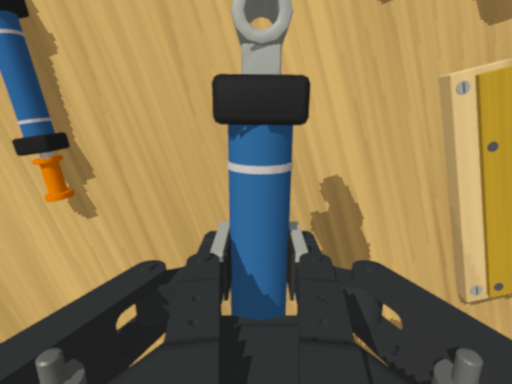

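The gauge is held straight in the gripper, with the eye ring at (262,14). Now I'll check its tilt and the eye position in the world.

```bash
cat > eye.py <<'E'
from meas import *
def chk(tag,lo=.06):
    d=load(tag);P=world(d);hsv=cv2.cvtColor(d['img'],cv2.COLOR_RGB2HSV)
    s=env.get_state();t=s['tcp_pos'];a=2*np.arctan2(s['orientation'][1],s['orientation'][0]);f=np.array([np.cos(a),np.sin(a)])
    al=(P[...,:2]-t[:2])@f; lat=(P[...,:2]-t[:2])@np.array([-f[1],f[0]])
    m=(np.abs(lat)<.003)&(P[...,2]>lo)
    for x0 in(.03,.038,.045,.06,.066,.085,.1,.109):
        k=m&(np.abs(al-x0)<.004)
        if k.sum()>3: print(x0,k.sum(),'z',np.median(P[k][:,2]).round(4))
    k=(al>.083)&(al<.13)&(P[...,2]>lo)&(np.abs(lat)<.03)
    v,u=np.nonzero(k);q=np.array([al[k],lat[k]]).T
    print('eye pts',len(q),'along max',np.percentile(q[:,0],99).round(4),'lat range',np.percentile(q[:,1],[1,99]).round(4),'z',np.median(P[k][:,2]).round(4),'px u',u.min(),u.max(),'v',v.min(),v.max())
    return d,t,np.degrees(a)
E
python3 - <<'E'
from eye import *
d,t,a=chk('w2');print(t,a)
print(plane_pt(d,262,14,.130))
m=cv2.inRange(cv2.cvtColor(d['img'],cv2.COLOR_RGB2HSV),(105,100,30),(125,255,255));m[:,:200]=0
q=[]
for v in range(126,215):
    u=np.nonzero(m[v])[0]
    if len(u)>20:q.append(plane_pt(d,(u.min()+u.max())/2,v,.116)[:2])
q=np.array(q);vx,vy=cv2.fitLine(q.astype(np.float32),cv2.DIST_HUBER,0,.01,.01).ravel()[:2];print('heading',np.degrees(np.arctan2(vy,vx)),q[0],q[-1])
E
```

```text
0.03 275 z 0.1291
0.038 287 z 0.1291
0.045 299 z 0.1293
0.06 317 z 0.1295
0.066 1121 z 0.2431
0.085 372 z 0.1265
0.1 62 z 0.1203
0.109 201 z 0.1118
eye pts 3082 along max 0.1065 lat range [-0.0123  0.0075] z 0.1272 px u 231 292 v 0 65
[0.43772483 0.04724641 0.1011222 ] 72.59017455211179
[0.46982129 0.14080934 0.13      ]
heading 72.04099 [0.45766659 0.10409202] [0.45040254 0.08159311]
```

Call:
apply_moves --moves '[0, 0.027, -0.013, 0, 2.4, 0, 0.027, -0.013, 0, 2.4, 0, 0.027, -0.013, 0, 2.4, 0, 0.027, -0.013, 0, 2.4, 0, 0.027, -0.014, 0, 2.4, 0, 0.026, -0.014, 0, 2.3, 0, 0, 0, 0, 0, 0, 0, 0, 0, 0, 0, 0, 0, 0, 0]'

```text
time: 5.82
tcp_pos: [0.5986, -0.0313, 0.1015]
orientation: [0.725, 0.688, -0.001, -0.001]
ft_force: [1.1, -0.4, -4.6]
grip_width: 0.0255
finger_force: 79.3
```

Run:
```python
from eye import *
shot('wrist','w3')
d,t,a=chk('w3');print(t,a)
m=cv2.inRange(cv2.cvtColor(d['img'],cv2.COLOR_RGB2HSV),(105,100,30),(125,255,255));m[:,:200]=0
q=[]
for v in range(126,215):
    u=np.nonzero(m[v])[0]
    if len(u)>20:q.append(plane_pt(d,(u.min()+u.max())/2,v,.116)[:2])
q=np.array(q);vx,vy=cv2.fitLine(q.astype(np.float32),cv2.DIST_HUBER,0,.01,.01).ravel()[:2];print('heading',np.degrees(np.arctan2(vy,vx)),q[0],q[-1])
g=d['img'][:,:,::-1];cv2.imwrite('pics/w3c.png',cv2.resize(g[0:150,200:400],None,fx=4,fy=4,interpolation=2))
```

```text
0.03 277 z 0.1291
0.038 289 z 0.1292
0.045 298 z 0.1293
0.06 322 z 0.1296
0.066 1192 z 0.2431
0.085 374 z 0.1265
0.1 15 z 0.1193
0.109 215 z 0.1107
eye pts 3061 along max 0.1064 lat range [-0.0119  0.0081] z 0.1272 px u 230 292 v 0 64
[ 0.59894759 -0.03145488  0.10184674] 86.9850233858291
heading 86.4099 [0.60371029 0.02840072] [ 0.60136444 -0.00837558]
```

View pics/w3c.png

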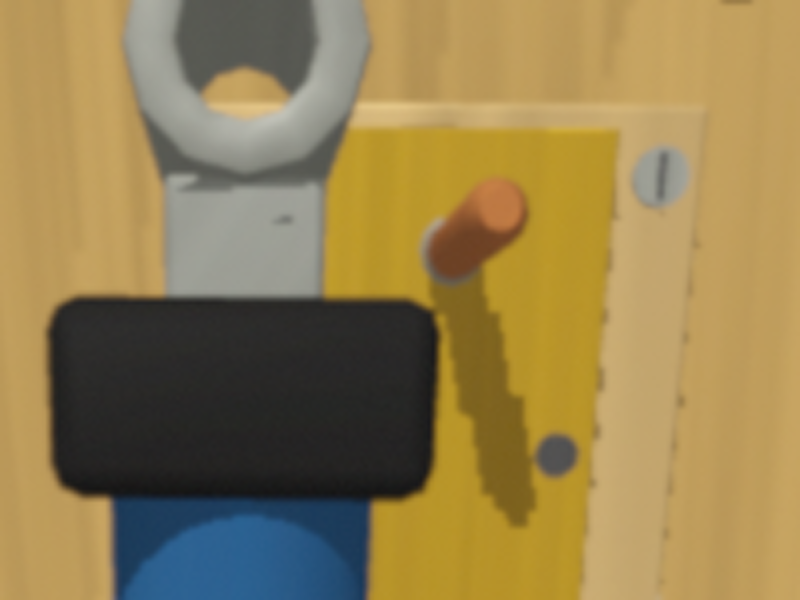

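In this one view the eye ring is centred at (262,12). The peg's top is at (325,51) and its foot at (312.5,63). I'll work out the offset from these.

Run:
```python
from meas import *
d=load('w3');P=world(d)
print('ring z',[np.median(P[v-1:v+2,u-1:u+2,2]).round(4) for u,v in((236,12),(287,12),(262,36))])
e=plane_pt(d,262,11.9,.130);t=plane_pt(d,325,51.2,.061);f=plane_pt(d,312.5,62.8,.021)
print(e,t,f,'move top',(t-e).round(4),'foot',(f-e).round(4))
measure(d,None,(270,25,420,300,0))
```

```text
ring z [np.float64(0.1297), np.float64(0.129), np.float64(0.1293)]
[0.60638452 0.06765102 0.13      ] [0.64298304 0.06531088 0.061     ] [0.64283834 0.06478393 0.021     ] move top [ 0.0366 -0.0023 -0.069 ] foot [ 0.0365 -0.0029 -0.109 ]
brass rect ((641.6397705078125, -4.7449951171875), (178.5524139404297, 49.822669982910156), 86.72434997558594) z 0.020025563310619526
```

Call:
apply_moves --moves '[0, 0.0185, -0.0015, 0, 0, 0, 0.018, -0.0011, 0, 0, 0, 0, 0, -0.016, 0, 0, 0, 0, -0.014, 0, 0, 0, 0, 0, 0, 0, 0, 0, 0, 0, 0, 0, 0, 0, 0]'

```text
time: 6.75
tcp_pos: [0.6367, -0.0347, 0.0729]
orientation: [0.726, 0.688, 0.0, 0.0]
ft_force: [0.4, -0.3, -2.7]
grip_width: 0.0255
finger_force: 79.5
```

Run:
```python
from h import *
d=shot('wrist','w4');s=env.get_state();print(s['tcp_pos'],s['ft_force'],2*np.degrees(np.arctan2(s['orientation'][1],s['orientation'][0])))
cv2.imwrite('pics/w4c.png',cv2.resize(d['img'][:100,200:325,::-1],None,fx=5,fy=5,interpolation=2))
```

```text
[ 0.63681059 -0.034792    0.07289571] [ 0.62475316  0.18335306 -2.53714549] 86.90841121759173
```

View pics/w4c.png

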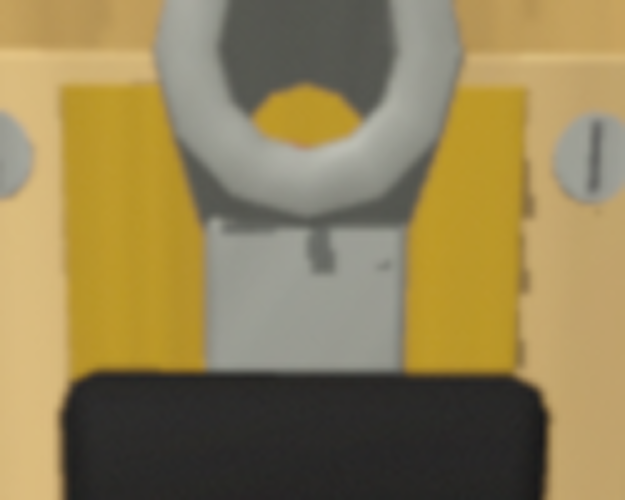

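Call:
apply_moves --moves '[0, -0.001, 0.0005, 0, 0, 0, 0, 0, -0.006, 0, 0, 0, 0, -0.006, 0, 0, 0, 0, -0.004, 0, 0, 0, 0, 0, 0]'

```text
time: 7.42
tcp_pos: [0.635, -0.0343, 0.0556]
orientation: [0.726, 0.688, -0.0, -0.0]
ft_force: [0.1, -0.3, -3.3]
grip_width: 0.0261
finger_force: 79.5
```

Call:
apply_moves --moves '[0, 0, 0, -0.006, 0, 0, 0, 0, -0.006, 0, 0, 0, 0, -0.006, 0, 0, 0, 0, -0.006, 0, 0, 0, 0, 0, 0]'

```text
time: 8.05
tcp_pos: [0.6349, -0.0344, 0.0315]
orientation: [0.726, 0.688, -0.0, -0.0]
ft_force: [0.6, 0.3, -3.2]
grip_width: 0.0254
finger_force: 79.5
```

Call:
apply_moves --moves '[0, 0, 0, -0.003, 0, 0, 0, 0, -0.003, 0, 0, 0, 0, -0.002, 0, 0, 0, 0, 0, 0, 0, 0, 0, 0, 0]'

```text
time: 8.68
tcp_pos: [0.6355, -0.0343, 0.0243]
orientation: [0.726, 0.688, 0.0, 0.0]
ft_force: [-0.6, 0.3, -3.2]
grip_width: 0.0259
finger_force: 79.7
```

Call:
apply_moves --moves '[0, 0, 0, -0.0015, 0, 0, 0, 0, -0.001, 0, 0, 0, 0, 0, 0]'

```text
time: 9.05
tcp_pos: [0.6357, -0.0343, 0.0241]
orientation: [0.726, 0.688, -0.0, 0.001]
ft_force: [-6.9, -1.0, 14.2]
grip_width: 0.0254
finger_force: 81.4
```

The eye is down on the plate: the force rose to 14 N at the expected height. Next I'll release, rise and move above the grip.

Call:
apply_moves --moves '[0.085, 0, 0, 0, 0, 0.085, 0, 0, 0, 0, 0.085, 0, 0, 0, 0, 0.085, 0, 0, 0.03, 0, 0.085, 0, 0, 0.04, 0, 0.085, -0.002, -0.033, 0.05, 0, 0.085, -0.002, -0.033, 0.03, 0, 0.085, -0.0017, -0.0335, 0, 0, 0.085, 0, 0, 0, 0, 0.085, 0, 0, 0, 0]'

```text
time: 10.3
tcp_pos: [0.6295, -0.133, 0.1714]
orientation: [0.726, 0.688, 0.0, -0.001]
ft_force: [0.1, 0.3, 0.4]
grip_width: 0.0849
finger_force: 0.0
```

Run:
```python
from meas import *
d=shot('wrist','w5');s=env.get_state();print(s['tcp_pos'],2*np.degrees(np.arctan2(s['orientation'][1],s['orientation'][0])),s['ft_force'])
```

```text
[ 0.62959586 -0.13214933  0.17146256] 87.00260489007596 [0.62730376 0.48354651 0.06681943]
```

View pics/w5.png

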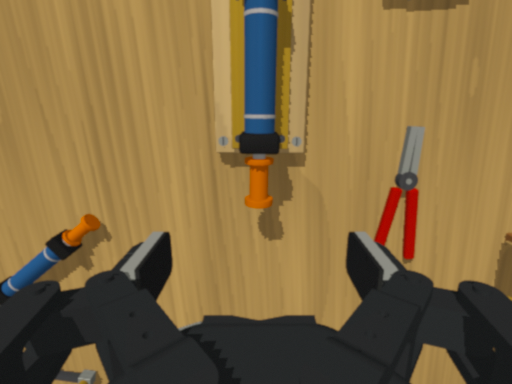

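Run:
```python
from meas import *
d=load('w5');measure(d,(215,0,300,225,.021),None)
hsv=cv2.cvtColor(d['img'],cv2.COLOR_RGB2HSV);m=cv2.inRange(hsv,(3,180,90),(15,255,255));m[:,:215]=0;m[:,300:]=0
for v in range(152,212,2):
    u=np.nonzero(m[v])[0]
    if len(u):print(v,u.min(),u.max(),end='; ')
print(plane_pt(d,258.5,181,.039+.005))
```

```text
barrel ends(axis plane) [0.6405 0.0207] [ 0.6343 -0.0886] heading 86.49 pt 0.6373888 -0.031804454
orange ends [ 0.6318 -0.1099] [ 0.6317 -0.1587] ctr from range [ 0.6312 -0.1327  0.0455]
blue z [0.0501 0.0528]
156 250 251; 158 245 273; 160 245 273; 162 245 273; 164 246 271; 166 250 268; 168 250 267; 170 251 268; 172 251 268; 174 251 268; 176 251 267; 178 251 267; 180 251 267; 182 251 267; 184 251 267; 186 251 266; 188 251 267; 190 251 267; 192 251 267; 194 251 267; 196 249 271; 198 246 272; 200 246 272; 202 246 271; 204 246 271; 206 252 270; 208 264 264; [ 0.63063073 -0.13199232  0.044     ]
```

Call:
apply_moves --moves '[0.085, 0.001, -0.001, -0.05, 0, 0.085, 0, 0, -0.05, 0, 0.085, 0, 0, -0.035, 0, 0.085, 0, 0, -0.015, 0, 0.085, 0, 0, 0, 0, 0.085, 0, 0, 0, 0]'

```text
time: 11.1
tcp_pos: [0.6322, -0.1343, 0.0235]
orientation: [0.726, 0.688, 0.001, 0.001]
ft_force: [0.1, 0.5, 1.3]
grip_width: 0.085
finger_force: 0.0
```

Call:
apply_moves --moves '[0, 0, 0, 0, 0, 0, 0, 0, 0, 0, 0, 0, 0, 0, 0, 0, 0, 0, 0, 0, 0, 0, 0, 0, 0, 0, 0, 0, 0, 0, 0, 0, 0, 0, 0]' --newtons 60

```text
time: 11.98
tcp_pos: [0.6308, -0.135, 0.0221]
orientation: [0.726, 0.688, -0.0, 0.0]
ft_force: [-2.8, -1.2, 5.8]
grip_width: 0.0161
finger_force: 58.5
```

Call:
apply_moves --moves '[0, -0.0003, -0.006, 0, 0, 0, -0.0003, -0.006, 0, 0, 0, -0.0003, -0.006, 0, 0, 0, -0.0004, -0.006, 0, 0, 0, -0.0003, -0.006, 0, 0, 0, -0.0004, -0.006, 0, 0, 0, -0.0003, -0.006, 0, 0, 0, -0.0003, -0.006, 0, 0, 0, 0, 0, 0, 0, 0, 0, 0, 0, 0]'

```text
time: 13.22
tcp_pos: [0.6288, -0.1793, 0.0218]
orientation: [0.725, 0.688, 0.002, -0.001]
ft_force: [-0.1, 8.5, 2.7]
grip_width: 0.0161
finger_force: 58.4
```

Run:
```python
from meas import *
d=shot('wrist','w6');s=env.get_state();print(s['tcp_pos'],s['ft_force'])
e=shot('scene','s6')
g=e['img'][:,:,::-1];cv2.imwrite('pics/c6.png',np.hstack([cv2.resize(d['img'][0:200,185:335,::-1],(450,600),interpolation=2),cv2.resize(g[160:280,225:340],(345,600) if 0 else (350,600),interpolation=2)]))
```

```text
[ 0.62879174 -0.17925471  0.02185024] [1.1959521  8.77172204 3.32744771]
```

View pics/c6.png

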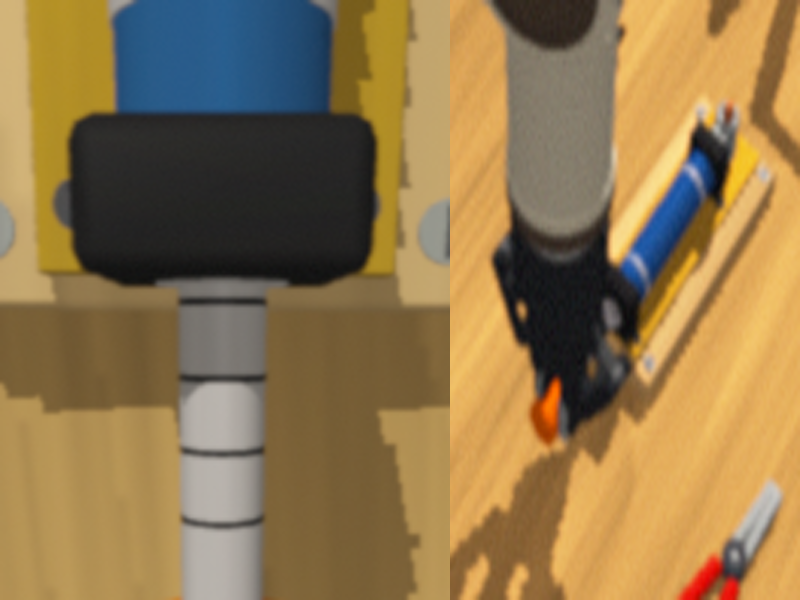

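Four 10 mm lines are out, with the newest about 2 mm beyond the mouth, so the rod is at roughly 42 mm. The eye is still down on the plate at the peg. I'll draw it about 17 mm more.

Call:
apply_moves --moves '[0, -0.0002, -0.004, 0, 0, 0, -0.0003, -0.004, 0, 0, 0, -0.0002, -0.004, 0, 0, 0, -0.0002, -0.003, 0, 0, 0, -0.0001, -0.001, 0, 0, 0, 0, 0, 0, 0, 0, 0, 0, 0, 0, 0, 0, 0, 0, 0]'

```text
time: 14.32
tcp_pos: [0.628, -0.1937, 0.0218]
orientation: [0.725, 0.689, 0.003, -0.002]
ft_force: [1.1, 11.3, 2.3]
grip_width: 0.016
finger_force: 58.4
```

Run:
```python
from meas import *
d=shot('wrist','w7');s=env.get_state();print(s['tcp_pos'],s['ft_force'],s['finger_force'])
e=shot('scene','s7')
P=world(e);print('mid-barrel/eye z',[P[v,u].round(3) for u,v in((262,162),)])
g=e['img'][:,:,::-1];cv2.imwrite('pics/c7.png',np.hstack([cv2.resize(d['img'][0:200,185:335,::-1],(450,600),interpolation=2),cv2.resize(g[165:225,290:325],(350,600),interpolation=2)]))
```

```text
[ 0.62798873 -0.19376271  0.02179239] [ 0.7420019  11.75879655  2.62865817] 58.423102498054504
mid-barrel/eye z [array([ 0.669, -0.235,  0.384])]
```

View pics/c7.png

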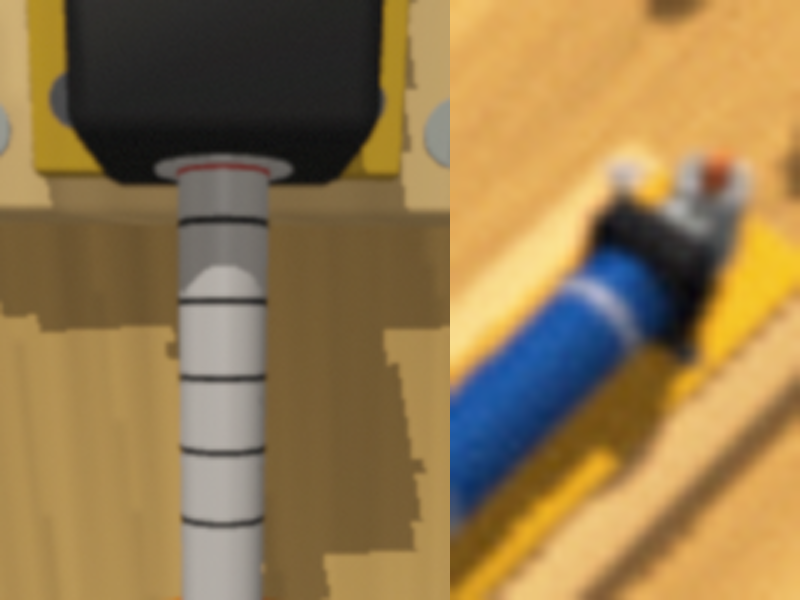

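The band's leading edge is just at the mouth, so the rod is about 56.5 mm out. The eye is home over the peg. It needs 3.5 mm more.

Call:
apply_moves --moves '[0, -0.0001, -0.002, 0, 0, 0, -0.0001, -0.002, 0, 0, 0, 0, 0, 0, 0, 0, 0, 0, 0, 0, 0, 0, 0, 0, 0, 0, 0, 0, 0, 0, 0, 0, 0, 0, 0]'

```text
time: 15.3
tcp_pos: [0.6278, -0.1974, 0.0218]
orientation: [0.725, 0.689, 0.003, -0.002]
ft_force: [-0.2, 12.5, 2.5]
grip_width: 0.0161
finger_force: 58.4
```

Run:
```python
from meas import *
d=shot('wrist','w8');s=env.get_state();print(s['tcp_pos'],s['ft_force'],s['finger_force'],s['time'])
cv2.imwrite('pics/c8.png',cv2.resize(d['img'][0:200,185:335,::-1],(450,600),interpolation=2))
```

```text
[ 0.62782142 -0.19742381  0.02179105] [-0.06371839 11.72462201  3.20831477] 58.41996967792511 15.35
```

View pics/c8.png

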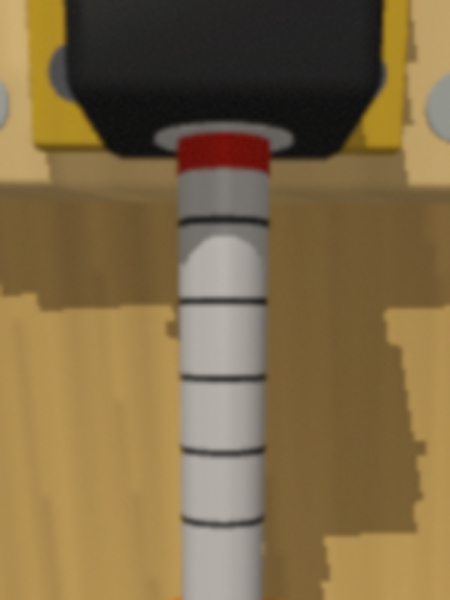

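About 4 mm of the 8 mm band is showing, so the rod is near 60 mm out with about 12 N of pull. I'm handing the job in.

```bash
python3 -c "
from station import env
print(env.finish_job())"
```

```text
the job is handed in; nothing more can be done
None
```

I handed the job in with the eye down over the peg, the rod drawn to about 60 mm (half the red band showing at the mouth) and the grip held under about 12 N of pull. The hand-in gave no verdict.

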